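# Poke an inked ceramic disc out of its holder and set it to dry

## Robot

A 6-joint arm with a two-finger parallel gripper is mounted at the origin on the work surface. World frame = base frame: x ahead of the robot, y to its left, z up, the work surface at z = 0. Lengths are in m, angles in rad, forces in N, time in s.
With the tool pointing down it reaches from about 0.35 to 0.775 m from the base axis. Payload 7.3 kg.
Tool frame: the origin (TCP) lies at the centre of the arm's flange, where the gripper is bolted on; the fingertips stand 178 mm ahead of it and the grasp point (between the pads) lies 159 mm ahead of it; z points along the fingers, y is the line along which they close (so a half turn about z gives the same grasp; the last joint's range is limited). The gripper opens to 92 mm and grips with 3 to 60 N. Pads are 19 mm wide; open, the fingers measure 130 mm over their backs; the gripper's body (75 mm by 190 mm) begins 47 mm behind the grasp point.
Start: joints at [1.027, 0.342, 1.524, -0, 1.275, -0.146], TCP at [0.203, 0.484, 0.405] pointing down, gripper open.
Joint ranges: [-2.53, 2.53], [-0.77, 2.02], [0.04, 2.7], [-1, 4.14], [0.28, 2.66], [-3.11, 3.11]. Speed limits (rad/s): [2.57, 2.57, 3.14, 3.14, 3.14, 3.14].

## Interface

Orientations are given as [roll, pitch, yaw] about the fixed x, y, z axes, in that order (R = Rz(yaw) Ry(pitch) Rx(roll)).
In Python, from cell import telemetry, vision, ticket gives the robot as it stands.
- The arm moves only by the shell command python3 -m crank 'ROWS' [FORCE]. ROWS is JSON, a list of rows, each a list of 5 numbers: the gripper command: -1 is shut, 1 is fully open, values between are in proportion, then the shift along the tool's x, y, z in mm, then the turn about the tool's z in rad. In form: [[fingers, dx, dy, dz, roll], ...]. A call has 1 to 12 rows; each row is the pose to reach, as a shift and turn from the pose commanded when the call began, along the tool's axes at that moment; what a row does not reach only later rows make up. A row lasts 1/12 s, in which the tool goes at most 41.7 mm and 7.16 degrees, less where a joint would pass 70% of its speed; a pose out of reach is approached as far as the arm can. A call with a gripper value outside its range is refused whole. The fingers move at their own pace and stop on an object; FORCE is the grip in N (left out, the last holds). Time passes only in rows, so rows that repeat a pose let the fingers close. It gives the time, the measured TCP pose, the force, the opening and the grip force at its end, in the units of the state.
- telemetry.observe(): the state, without advancing time (a new reading comes with each control period).
- vision.read_camera(name): name is "scene" or "top" or "wrist"; returns (picture, depth): 384x512x3 uint8, red, green, blue; 384x512 float32, m along the optical axis (not along the pixel's ray), 0 where there is no reading.
- vision.get_calibration(name): a dict with "camera_matrix" (3x3 intrinsics, pixels), "rvec" (rotation vector, rad) and "tvec" (3), from world to camera coordinates, as OpenCV has them. Camera axes: x right, y down, z forward; pixel columns grow to the right and rows downward; lengths in m; the calibration is good to about 2 mm. A picture is of the moment at which its call begins: read the wrist's pose just before it. get_calibration takes no time and is no camera call; for the wrist camera it gives the pose at the moment of the call.
- ticket.hand_in(): hands the job in; it is judged then, once.
The state is a dict: "time": time; "qpos": joint angles; "qvel": joint speeds; "joint_efforts": joint torques, N m; "tool_pos": TCP position; "tool_rot": TCP orientation; "contact_force": force on the tool from outside, world axes, zero at the start; "torque": the same for the moment, N m; "opening": finger opening in m; "grip_force": force on a finger pad.
Only numpy, scipy, OpenCV 4.12 (cv2) and the standard library are available. Lean on these libraries where they do the work, as an engineer would, in place of code of your own. Each camera call takes 0.05 s, during which the arm holds its last target. There are 200 camera calls.

## Task

A freshly inked ceramic disc sits tight in its wooden holder: lower the holder over the upright post of the knock-out stand, so that the post enters the hole in its underside and pokes the disc up, and push the holder down firmly but gently until you feel it press on the orange stop collar, whose height varies. Leave the holder sitting there, lift the disc out by its rim and lay it, without dropping it and inked side up, in the empty drying cradle. Do not press hard on the stand or in the cradle, and leave the bottles, the cup, the blower and the finished disc where they are.

Things in the scene. Friction and masses are not known exactly. Their poses are not given: they have to be found in the camera images.
- holder_centre (a point): middle of the wooden holder, a brown block 110 (x) x 60 (y) x 28 (z) mm, about 0.3 kg with its disc, lying flat on the table; the point is 14 mm above its underside, on the axis of recess and hole. x along the 110 mm side, z up. Grasp it across the 60 mm width, at its middle
- disc_centre (a point): middle of the white ceramic disc, 40 mm across, 18 mm thick, blue ink on top, 0.055 kg; the point is 9 mm above its underside; z out of the inked face. It starts on the recess floor, its face 2 mm below the holder's top
- post_tip (a point): very top of the knock-out stand's fixed upright steel post, 14 mm across, flat on top with a 2 mm bevel; 65 mm above the table. The post passes through the holder's hole and pushes on the disc
- stand: knock-out stand, fixed, origin under the centre of its grey foot (90 mm across, 12 mm high), z along the post. An orange stop collar 42 mm across is clamped round the post, its upper face 19 to 26.5 mm below the post's top: each time different and not measured, to be felt. When the holder's underside meets it the disc has risen 11 to 18.5 mm. Collar and stand are rigid
- seat (a point): middle of the seat floor of the empty drying cradle, fixed: a cork and green ring 68 mm across; seat 48 mm wide, its floor 8 mm above the table, surrounded by a lip 5 mm high; the disc's underside rests on this point
- cradle: the empty drying cradle itself, fixed, origin at the centre of its underside
- holder: the same holder, origin at the centre of its underside. Round recess from the top, 41 mm wide and 20 mm deep; a round access hole of 18 mm goes on through the 8 mm floor, on the same axis; the disc lies over this hole
- disc: the same disc, origin at the centre of its underside. Rubber grippers low in the recess wall hold its rim: some 4 to 18 N to slide it over the first 7 mm; higher than that it is loose, stands on the post's flat top and can be lifted out
- done_disc: a finished disc, 40 mm across, 18 mm thick, crimson ink, lying in a second cradle like the first; leave it; origin at the centre of its underside
- cup: white plastic cup, 56 mm across, 45 mm high, bystander; origin under its centre
- blower: black rubber air blower bulb standing upright, 58 mm across, 88 mm high, bystander; origin under its centre
- ink_blue: dark blue ink bottle with a black cap, 24 mm across, 69 mm high, bystander; origin under its centre
- ink_pink: crimson ink bottle with a black cap, 24 mm across, 69 mm high, bystander; origin under its centre
- ink_yellow: yellow ink bottle with a black cap, 24 mm across, 69 mm high, bystander; origin under its centre
- ink_teal: teal ink bottle with a black cap, 24 mm across, 69 mm high, bystander; origin under its centre
There are look-alikes about, which are no part of the job. What is shaped like the disc but turquoise or yellow is not meant. Several things look just like the holder: the one meant starts nearest to the robot's base.

How it is judged:
By the outcome, as a careful person would: the job done as asked, in the order asked, and still so for the second after the job is handed in, with the robot touching nothing.
It also fails if it takes over 59 s, if anything falls off the work surface, if the arm or the gripper's body presses on something with over 40 N, if the wrist force passes 120 N, or if a joint passes its speed limit or range.

## Working session

There is one attempt and no reset: what is moved stays moved. The work goes in short steps, Python scripts to look and compute and a shell command to move; the robot and the scene stay as the last step left them, time stands still between calls to the robot, and variables do not carry over. Pictures are saved under pics/ and viewed, at most 10 in all, crops included, and the job is handed in when it is done.

```bash
ls; mkdir -p pics
python3 - <<'E'
from cell import telemetry, vision
import cv2,numpy as np
print(telemetry.observe())
for n in ("top","scene"):
    p,d=vision.read_camera(n); c=vision.get_calibration(n)
    np.savez(f"{n}.npz",p=p,d=d,K=c["camera_matrix"],r=c["rvec"],t=c["tvec"])
    print(n,c)
    if n=="top": cv2.imwrite("pics/top.png",cv2.resize(p[:,:,::-1],(800,600),interpolation=cv2.INTER_CUBIC))
    else: cv2.imwrite("pics/scene.png",cv2.resize(p[:,:,::-1],(800,600)))
E
```

```text
pics
{'time': 0.0, 'qpos': array([ 1.02701697e+00,  3.42730482e-01,  1.52498086e+00,  2.07475739e-06,
        1.27539397e+00, -1.46045525e-01]), 'qvel': array([-7.31142464e-04, -9.77559649e-05,  5.32674120e-04,  1.44449978e-03,
        6.60422285e-05, -1.57712888e-03]), 'joint_efforts': array([-1.27843330e-03, -4.31239164e+01, -2.44216543e+01,  7.17010559e-02,
        5.58729633e-02, -1.11379027e-04]), 'tool_pos': array([0.20328538, 0.48391243, 0.40405335]), 'tool_rot': array([-3.14009639e+00, -2.22095488e-04,  2.74385805e+00]), 'contact_force': array([-0.13271184,  0.26418615, -0.06776109]), 'torque': array([-0.0331144 ,  0.00715393, -0.00857136]), 'grip_force': 0.0, 'opening': 0.09178681239291034}
top {'camera_matrix': array([[455.18988847,   0.        , 249.45588515],
       [  0.        , 455.18988847, 190.85778265],
       [  0.        ,   0.        ,   1.        ]]), 'rvec': array([ 2.20061407, -2.14600019,  0.08397071]), 'tvec': array([-0.07510533,  0.55192884,  1.48448371])}
scene {'camera_matrix': array([[416.48043454,   0.        , 260.16117111],
       [  0.        , 416.48043454, 193.21329865],
       [  0.        ,   0.        ,   1.        ]]), 'rvec': array([ 0.94654215,  2.41442019, -1.14413754]), 'tvec': array([ 0.45846226, -0.15628255,  1.4212124 ])}
```

View pics/top.png

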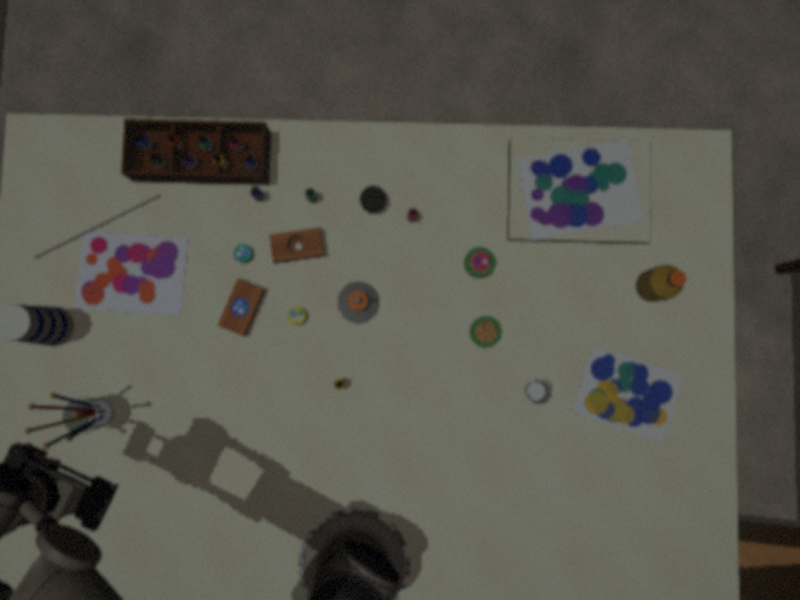

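View pics/scene.png

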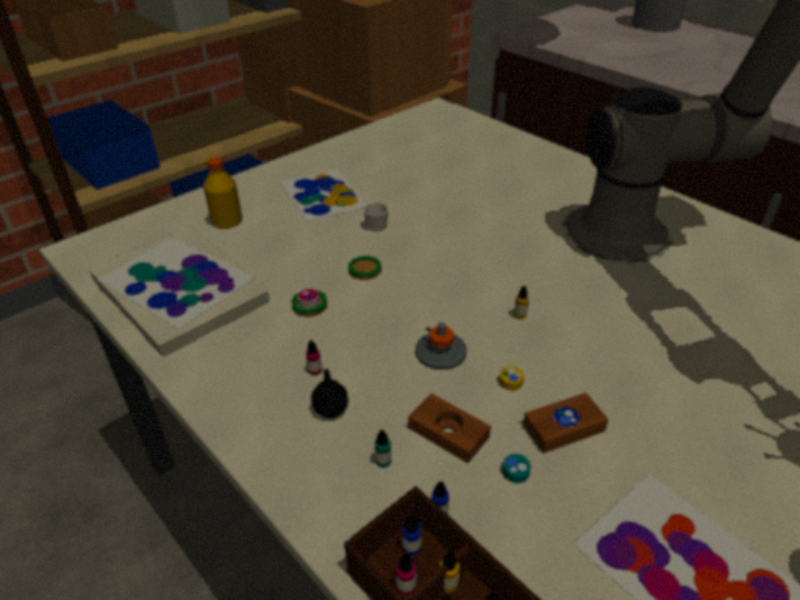

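The top view (800x600 px) shows two wooden blocks. One at (241,307) carries a blue-inked disc, and one at (298,245) is an empty look-alike farther from the base. The turquoise disc (243,253) and yellow disc (298,315) are decoys. The stand is at (358,302), the empty cradle at (486,331) and the finished disc at (480,262). I'll measure these now.

```bash
cat > h.py <<'E'
import numpy as np,cv2
def load(n):
    z=np.load(n+".npz"); return z["p"],z["d"],z["K"],z["r"],z["t"]
def ray(uv,K,r,t,z):
    R=cv2.Rodrigues(r)[0]; o=-R.T@t; uv=np.atleast_2d(uv).astype(float)
    v=np.c_[uv,np.ones(len(uv))]@np.linalg.inv(K).T@R
    return o+v*((z-o[2])/v[:,2])[:,None]
def cam(n):
    from cell import vision
    c=vision.get_calibration(n); p,d=vision.read_camera(n)
    np.savez(n+".npz",p=p,d=d,K=c["camera_matrix"],r=c["rvec"],t=c["tvec"]); return load(n)
def blobs(p,lo,hi,amin=15):
    m=cv2.inRange(cv2.cvtColor(p,cv2.COLOR_RGB2HSV),lo,hi)
    n,l,s,c=cv2.connectedComponentsWithStats(m)
    return [(c[i].round(1),s[i][4],cv2.minAreaRect(np.argwhere(l==i)[:,::-1].astype(np.float32))) for i in range(1,n) if s[i][4]>=amin]
E
python3 - <<'E'
from h import *
p,d,K,r,t=load("top"); hsv=cv2.cvtColor(p,cv2.COLOR_RGB2HSV)
print("base px",cv2.projectPoints(np.zeros((1,3)),r,t,K,None)[0].ravel()*1.5625)
for nm,(u,v) in dict(holder=(232,318),disc=(241,307),empty=(283,247),foot=(345,315),collar=(352,300),cradle=(474,331),cork=(486,331),lbl=(300,400)).items():
    print(nm,hsv[round(v*.64),round(u*.64)])
for nm,lo,hi,z in [("wood",(3,110,50),(14,190,140),.028),("green",(40,90,40),(75,255,255),.013),("orange",(5,190,90),(16,255,255),.043),("grey",(0,0,50),(180,45,112),.012)]:
    for c,a,b in blobs(p,lo,hi,40):
        if not(120<c[0]<330 and 100<c[1]<260): continue
        print(nm,c*1.5625,a,ray(b[0],K,r,t,z).round(4)[0],"corners",ray(cv2.boxPoints(b),K,r,t,z)[:,:2].round(3).tolist())
cv2.imwrite("pics/crop.png",cv2.resize(p[140:260,120:340,::-1],(792,432),interpolation=cv2.INTER_CUBIC))
E
```

```text
base px [353.7909449 562.6511046]
holder [ 11 140  82]
disc [109  93 102]
empty [ 13 146  75]
foot [38 14 73]
collar [ 12 154 104]
cradle [ 43 103  72]
cork [ 16 125  92]
lbl [ 39  30 111]
wood [296.5625  244.53125] 498 [0.6631 0.1402 0.028 ] corners [[0.682, 0.198], [0.701, 0.093], [0.644, 0.083], [0.626, 0.187]]
wood [241.09375 306.71875] 410 [0.5276 0.2528 0.028 ] corners [[0.49, 0.3], [0.588, 0.262], [0.566, 0.206], [0.467, 0.243]]
wood [357.34375 300.15625] 117 [0.5478 0.0062 0.028 ] corners [[0.567, 0.027], [0.568, -0.013], [0.528, -0.014], [0.527, 0.025]]
green [478.4375  265.46875] 72 [ 0.636 -0.25   0.013] corners [[0.662, -0.221], [0.664, -0.278], [0.61, -0.279], [0.608, -0.222]]
green [484.53125 331.25   ] 79 [ 0.4908 -0.2654  0.013 ] corners [[0.518, -0.237], [0.52, -0.293], [0.463, -0.294], [0.462, -0.238]]
grey [413.75    286.71875] 164823 [ 0.553  -0.0813  0.012 ] corners [[1.199, 0.823], [1.237, -0.946], [-0.043, -0.916], [-0.089, 0.729]]
```

View pics/crop.png

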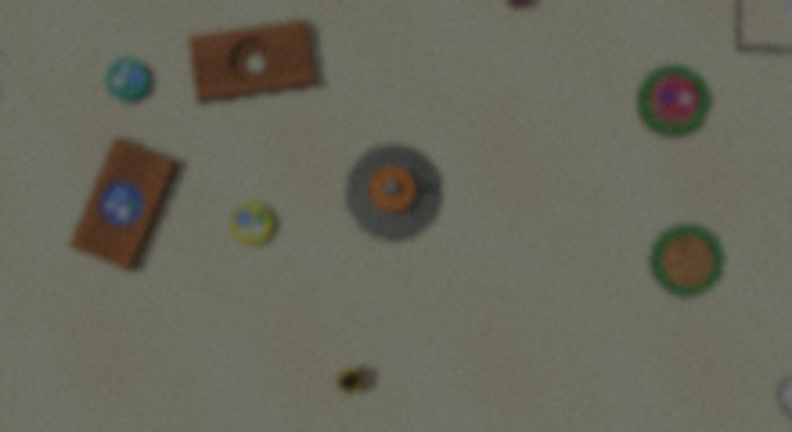

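The target is the block at (241,307) px, seen at (122,203) in the crop. It holds the blue disc and sits 0.585 m from the base, against 0.68 m for the empty block. I'll move above it and look with the wrist camera.

```bash
cat >> h.py <<'E'
def go(x,y,z,yaw):
    "shift in mm and roll from the present pose to TCP x,y,z,yaw (tool down)"
    from cell import telemetry
    s=telemetry.observe(); w=s["tool_rot"][2]; D=(np.array([x,y,z])-s["tool_pos"])*1000
    c,q=np.cos(w),np.sin(w); dy=(yaw-w+np.pi/2)%np.pi-np.pi/2
    print("dx %.1f dy %.1f dz %.1f roll %.3f"%(D[0]*c+D[1]*q,D[0]*q-D[1]*c,-D[2],-dy), "F",s["contact_force"].round(1))
E
python3 -m crank '[[1,-39,-9,8,-0.01],[1,-78,-18,16,-0.028],[1,-117,-27,24,-0.028],[1,-156,-35,32,-0.028],[1,-195,-44,40,-0.028],[1,-234,-53,48,-0.028],[1,-273,-62,56,-0.028],[1,-312,-70,64,-0.028],[1,-350,-79,72,-0.028],[1,-388,-87,80,-0.028],[1,-388,-87,80,-0.028],[1,-388,-87,80,-0.028]]'
python3 - <<'E'
from h import *
from cell import telemetry
s=telemetry.observe(); print(s["tool_pos"],s["tool_rot"])
p,d,K,r,t=cam("wrist"); R=cv2.Rodrigues(r)[0]; print("cam",-R.T@t, "axis",R[2])
hsv=cv2.cvtColor(p,cv2.COLOR_RGB2HSV)
for lo,hi,nm,z in [((3,110,40),(15,200,200),"wood",.028),((100,60,40),(135,255,255),"blue",.026)]:
    for c,a,b in blobs(p,lo,hi,400): print(nm,c,a,ray(b[0],K,r,t,z).round(4)[0],ray(cv2.boxPoints(b),K,r,t,z)[:,:2].round(4).tolist())
cv2.imwrite("pics/w1.png",p[:,:,::-1])
E
```

```text
time: 1.1
tool_pos: [0.5285, 0.252, 0.3233]
tool_rot: [-3.14, -0.002, 2.768]
contact_force: [-1.3, -0.1, 0.4]
opening: 0.0918
grip_force: 0.0
[0.52848016 0.25195354 0.32334988] [-3.14025716e+00 -1.86755702e-03  2.76821402e+00]
cam [0.46096407 0.2776281  0.30428008] axis [ 0.24603188 -0.09821026 -0.96427333]
wood [259.1 182.9] 4425 [0.5255 0.2554 0.028 ] [[0.466, 0.247], [0.4874, 0.3017], [0.5914, 0.2647], [0.5677, 0.2041]]
wood [223.5 291.9] 1273 [0.6387 0.1604 0.028 ] [[0.6246, 0.1169], [0.6128, 0.2022], [0.6526, 0.2036], [0.6663, 0.1156]]
blue [259.9 186.4] 798 [0.5297 0.2552 0.026 ] [[0.5205, 0.2311], [0.5056, 0.2648], [0.5388, 0.2792], [0.555, 0.2451]]
```

View pics/w1.png

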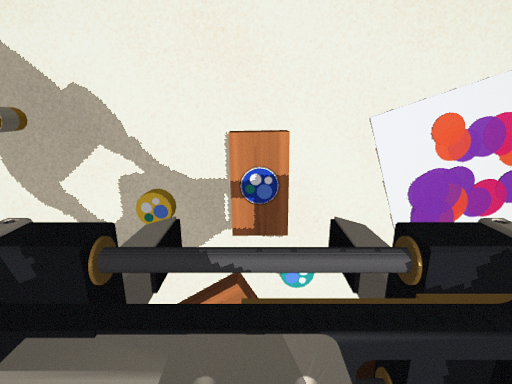

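The wrist view shows the holder with corners at about (229,131), (289,131), (288,235) and (229,235), and the disc centred at about (259,186). Next I'll refine the disc centre and the holder's angle.

Run:
```python
from h import *
p,d,K,r,t=load("wrist")
g=cv2.cvtColor(p,cv2.COLOR_RGB2HSV)
m=cv2.inRange(g,(2,90,30),(18,255,255)); m[:120]=0;m[237:]=0;m[:,:215]=0;m[:,300:]=0
c=max(cv2.findContours(m,cv2.RETR_EXTERNAL,cv2.CHAIN_APPROX_NONE)[0],key=cv2.contourArea)
b=cv2.minAreaRect(c); print(b)
W=ray(cv2.boxPoints(b),K,r,t,.028)[:,:2]; print(W.round(4).tolist(),W.mean(0),np.linalg.norm(np.diff(W,axis=0),axis=1))
L=[np.arctan2(*(W[(i+1)%4]-W[i])[::-1]) for i in range(4)]; print(L)
h=cv2.bitwise_not(m); h=h[150:222,236:284]
n,l,s,cc=cv2.connectedComponentsWithStats(h); i=1+np.argmax(s[1:,4]); print(s[i],cc[i]+[236,150])
print("disc",ray(cc[i]+[236,150],K,r,t,.0275))
# holder top points from depth
R=cv2.Rodrigues(r)[0]; yy,xx=np.nonzero(m>0); D=d[yy,xx]
P=(np.c_[xx,yy,np.ones(len(xx))]@np.linalg.inv(K).T*D[:,None]-t)@R
T=P[(P[:,2]>.02)&(P[:,2]<.036)]; print(len(P),len(T),np.median(T[:,2]))
rr=cv2.minAreaRect((T[:,:2]*1000).astype(np.float32)); print(rr)
```

```text
((258.5, 182.5), (105.0, 61.0), 90.0)
[[0.466, 0.247], [0.4877, 0.3026], [0.5929, 0.2653], [0.5688, 0.2037]] [0.52885151 0.25464683] [0.05965373 0.11159261 0.06616829]
[np.float64(1.1976442627540143), np.float64(-0.3404909635070188), np.float64(-1.9432227146846177), np.float64(2.742720977012701)]
[   4   16   39   38 1135] [259.26872247 184.89779736]
disc [[0.52894707 0.25547426 0.0275    ]]
4971 4887 0.0288256448776384
((530.0634765625, 254.7277374267578), (60.083316802978516, 110.54798889160156), 69.37666320800781)
```

```bash
python3 -c "
from h import *
go(.5293,.2548,.182,2.782)"
```

```text
dx -1.1 dy 2.3 dz 141.9 roll -0.012 F [-0.7 -0.1  0.1]
```

```bash
python3 -m crank '[[1,-1,2.3,25,-0.012],[1,-1,2.3,55,-0.012],[1,-1,2.3,85,-0.012],[1,-1,2.3,112,-0.012],[1,-1,2.3,130,-0.012],[1,-1,2.3,138,-0.012],[1,-1,2.3,141,-0.012],[1,-1,2.3,141,-0.012],[-0.2,-1,2.3,141,-0.012],[-1,-1,2.3,141,-0.012],[-1,-1,2.3,141,-0.012],[-1,-1,2.3,141,-0.012]]' 40
python3 -m crank '[[-1,0,0,0,0],[-1,0,0,0,0],[-1,0,0,0,0]]' 40
```

```text
time: 2.15
tool_pos: [0.5294, 0.2554, 0.1847]
tool_rot: [3.14, 0.001, 2.784]
contact_force: [0.8, 0.3, -0.9]
opening: 0.0697
grip_force: 0.0
time: 2.4
tool_pos: [0.5293, 0.2553, 0.1842]
tool_rot: [3.141, 0.001, 2.784]
contact_force: [-0.9, 0.3, 3.4]
opening: 0.0597
grip_force: 40.0
```

```bash
python3 -m crank '[[-1,0,0,-15,0],[-1,0,0,-40,0],[-1,-5,-5,-70,0],[-1,-20,-20,-90,0],[-1,-45,-45,-96,0],[-1,-70,-70,-96,0],[-1,-95,-95,-96,0],[-1,-118,-120,-96,0],[-1,-134,-136,-96,0],[-1,-143,-145,-96,0],[-1,-144,-147,-96,0],[-1,-144,-147,-96,0]]' 45
python3 - <<'E'
from h import *
from cell import telemetry
s=telemetry.observe(); print(s["tool_pos"],s["tool_rot"],s["contact_force"],s["opening"])
p,d,K,r,t=cam("wrist")
for P in ([.548,.006,.065],):
    print(cv2.projectPoints(np.array([P]),r,t,K,None)[0].ravel())
cv2.imwrite("pics/w2.png",p[:,:,::-1])
E
```

```text
time: 3.4
tool_pos: [0.6122, 0.0671, 0.279]
tool_rot: [-3.141, -0.002, 2.783]
contact_force: [-0.0, 0.1, -3.7]
opening: 0.06
grip_force: 45.0
[0.61223801 0.06705511 0.27901253] [-3.14148072e+00 -1.77521174e-03  2.78262287e+00] [-0.0068504   0.0778174  -3.67293465] 0.05999516086182039
[143.82602465 162.06562406]
```

View pics/w2.png

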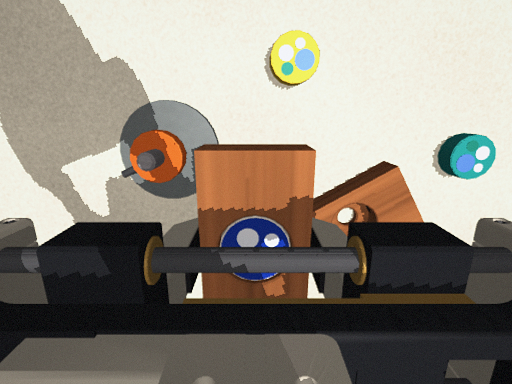

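The wrist view shows the post tip at about (149,159) inside the orange collar, with the holder gripped in the middle. I'll measure the post and the disc from this same view.

Run:
```python
from h import *
p,d,K,r,t=load("wrist"); R=cv2.Rodrigues(r)[0]
yy,xx=np.mgrid[:384,:512]; P=(np.stack([xx,yy,np.ones_like(xx)],-1)@np.linalg.inv(K).T*d[...,None]-t)@R
q=P[130:185,110:190].reshape(-1,3)
h=np.histogram(q[:,2],np.arange(0,.075,.004)); print(h[0])
T=q[(q[:,2]>.0605)&(q[:,2]<.07)]; print("tip",len(T),T.mean(0),(T.min(0)+T.max(0))/2,np.ptp(T,axis=0),cv2.minEnclosingCircle((T[:,:2]*1000).astype(np.float32)))
F=P[95:205,110:225].reshape(-1,3); F=F[(F[:,2]>.008)&(F[:,2]<.016)]; print("foot",cv2.minEnclosingCircle((F[:,:2]*1000).astype(np.float32)))
C=q[(q[:,2]>.03)&(q[:,2]<.055)]; print("collar z",np.histogram(C[:,2],12))
tcp=np.array([.61224,.06706,.27901]);w=2.7826;A=np.array([[np.cos(w),np.sin(w)],[np.sin(w),-np.cos(w)]])
H=P[140:246,190:325].reshape(-1,3); H=H[(H[:,2]>.11)&(H[:,2]<.135)]
L=(H[:,:2]-tcp[:2])@A.T*1000; zt=np.median(H[:,2]); print("holder top z",zt,"tool x max",np.percentile(L[:,0],[98,100]),"y",np.percentile(L[:,1],[0,1,99,100]))
hsv=cv2.cvtColor(p,cv2.COLOR_RGB2HSV); m=cv2.inRange(hsv,(2,90,30),(18,255,255)); m=255-m; m[:205]=0;m[248:]=0;m[:,:212]=0;m[:,298:]=0
n,l,s,c=cv2.connectedComponentsWithStats(m); i=1+np.argmax(s[1:,4]); print(s[i])
k=np.array([(np.nonzero(l[v]==i)[0].min(),v) for v in range(218,246)]+[(np.nonzero(l[v]==i)[0].max(),v) for v in range(218,246)])
X=ray(k,K,r,t,zt)[:,:2]; X=(X-tcp[:2])@A.T*1000
B=np.c_[2*X,np.ones(len(X))]; a=np.linalg.lstsq(B,(X**2).sum(1),rcond=None)[0]; print("disc/recess in tool",a[:2],"R",np.sqrt(a[2]+a[0]**2+a[1]**2))
```

```text
[ 669   13 1033  177    0    0    0   27   56  161 1340  432   33   37
   37   57  264    0]
tip 314 [0.54813016 0.00787242 0.06507299] [0.54822923 0.006941   0.06401469] [0.01351891 0.01422693 0.00666312] ((548.2753295898438, 6.975305557250977), 7.148097515106201)
foot ((548.089111328125, 6.748189449310303), 44.84805679321289)
collar z (array([  32,   29,   32,   66,  101,  187, 1488,   69,   18,   15,   14,
         24]), array([0.03028308, 0.03234115, 0.03439922, 0.03645729, 0.03851536,
       0.04057343, 0.0426315 , 0.04468957, 0.04674764, 0.04880571,
       0.05086378, 0.05292185, 0.05497992]))
holder top z 0.12351526052426881 tool x max [54.6893825  54.88995838] y [-38.29461943 -32.77843246  33.14217972  38.9407755 ]
[ 212  215   86   33 1856]
disc/recess in tool [ 1.50869644 -0.75591051] R 19.237636840582535
```

```bash
python3 -c "
from h import *
go(.5482,.0069,.262,2.7826)"
```

```text
dx 38.4 dy -79.6 dz 17.2 roll 0.001 F [-0.5 -0.3 -3. ]
```

```bash
python3 -m crank '[[-1,5,-11,2,0],[-1,13,-28,5,0],[-1,22,-46,9,0],[-1,30,-62,13,0],[-1,36,-74,16,0],[-1,38.4,-79.6,17,0],[-1,38.4,-79.6,17,0],[-1,38.4,-79.6,17,0],[-1,38.4,-79.6,17,0]]' 45
python3 -c "
from h import *
go(.5482,.0069,.246,2.7826)"
```

```text
time: 4.2
tool_pos: [0.5493, 0.007, 0.2631]
tool_rot: [3.141, 0.001, 2.785]
contact_force: [-0.1, 0.9, -2.8]
opening: 0.0597
grip_force: 45.0
dx 1.0 dy -0.5 dz 17.1 roll 0.002 F [-0.1  0.9 -2.8]
```

```bash
python3 -m crank '[[-1,1,-0.4,2,0],[-1,1,-0.4,5,0],[-1,1,-0.4,8,0],[-1,1,-0.4,11,0],[-1,1,-0.4,14,0],[-1,1,-0.4,16,0],[-1,1,-0.4,17,0],[-1,1,-0.4,17,0],[-1,1,-0.4,17,0]]' 50
```

```text
time: 4.95
tool_pos: [0.5477, 0.006, 0.2457]
tool_rot: [3.141, 0.0, 2.784]
contact_force: [-0.5, 0.6, -3.6]
opening: 0.0598
grip_force: 50.0
```

The underside is now 3 mm below the post tip with no extra force, so the post is in the hole. I'll push on gently.

```bash
python3 -m crank '[[-1,0,0.5,2,0],[-1,0,0.5,4,0],[-1,0,0.5,5,0],[-1,0,0.5,6,0],[-1,0,0.5,7,0],[-1,0,0.5,8,0],[-1,0,0.5,8,0]]' 55
python3 -m crank '[[-1,0,0,1,0],[-1,0,0,2,0],[-1,0,0,3,0],[-1,0,0,4,0],[-1,0,0,4,0]]'
```

```text
time: 5.53
tool_pos: [0.5481, 0.0065, 0.2387]
tool_rot: [3.141, 0.002, 2.784]
contact_force: [-1.2, 0.3, 4.6]
opening: 0.0596
grip_force: 55.0
time: 5.95
tool_pos: [0.5478, 0.0065, 0.2339]
tool_rot: [3.141, 0.001, 2.784]
contact_force: [0.5, 0.9, -3.2]
opening: 0.0597
grip_force: 55.0
```

```bash
python3 -m crank '[[-1,0,0,1,0],[-1,0,0,2,0],[-1,0,0,3,0],[-1,0,0,4,0],[-1,0,0,4,0]]'
python3 -m crank '[[-1,0,0,1,0],[-1,0,0,1,0],[-1,0,0,1,0]]'
```

```text
time: 6.37
tool_pos: [0.5477, 0.0065, 0.2293]
tool_rot: [-3.142, -0.001, 2.784]
contact_force: [0.2, -0.4, -2.4]
opening: 0.0598
grip_force: 55.0
time: 6.62
tool_pos: [0.5477, 0.0065, 0.2286]
tool_rot: [-3.142, -0.0, 2.784]
contact_force: [-0.4, -0.2, -2.3]
opening: 0.0602
grip_force: 55.0
```

```bash
python3 -m crank '[[-1,0,0,1,0],[-1,0,0,1,0],[-1,0,0,1,0]]'
python3 -m crank '[[-1,0,0,0.7,0],[-1,0,0,0.7,0],[-1,0,0,0.7,0]]'
```

```text
time: 6.87
tool_pos: [0.5478, 0.0065, 0.2277]
tool_rot: [3.142, -0.0, 2.784]
contact_force: [0.1, 0.5, -2.6]
opening: 0.0594
grip_force: 55.0
time: 7.12
tool_pos: [0.5478, 0.0065, 0.227]
tool_rot: [3.142, -0.0, 2.784]
contact_force: [0.2, -0.4, -1.8]
opening: 0.0593
grip_force: 55.0
```

```bash
python3 -m crank '[[-1,0,0,0.7,0],[-1,0,0,0.7,0],[-1,0,0,0.7,0]]'
python3 -m crank '[[-1,0,0,0.5,0],[-1,0,0,0.5,0],[-1,0,0,0.5,0]]'
```

```text
time: 7.37
tool_pos: [0.5478, 0.0065, 0.2268]
tool_rot: [3.141, 0.0, 2.784]
contact_force: [-2.2, 0.9, 3.6]
opening: 0.0594
grip_force: 55.0
time: 7.62
tool_pos: [0.5478, 0.0065, 0.2268]
tool_rot: [3.141, 0.001, 2.784]
contact_force: [-4.1, -0.8, 8.6]
opening: 0.0595
grip_force: 55.0
```

```bash
python3 -m crank '[[-1,0,0,0.6,0],[-1,0,0,0.6,0],[-1,0,0,0.6,0]]'
```

```text
time: 7.87
tool_pos: [0.5477, 0.0065, 0.2268]
tool_rot: [3.141, 0.001, 2.784]
contact_force: [-5.4, -0.1, 14.1]
opening: 0.0596
grip_force: 55.0
```

```bash
python3 -m crank '[[-1,0,0,-1,0],[-1,0,0,-1.5,0],[0,0,0,-1.5,0],[1,0,0,-1.5,0],[1,0,0,-1.5,0],[1,0,0,-1.5,0],[1,0,0,-1.5,0],[1,0,0,-1.5,0]]'
python3 -m crank '[[1,0,0,-6,0],[1,0,0,-16,0],[1,0,0,-32,0],[1,0,0,-55,0],[1,0,0,-80,0],[1,-10,0,-100,0],[1,-20,0,-110,0],[1,-20,0,-110,0],[1,-20,0,-110,0]]'
python3 - <<'E'
from h import *
from cell import telemetry
s=telemetry.observe(); print(s["tool_pos"],s["tool_rot"][2],s["contact_force"].round(1))
tcp=s["tool_pos"]
p,d,K,r,t=cam("wrist"); R=cv2.Rodrigues(r)[0]
yy,xx=np.mgrid[:384,:512]; P=(np.stack([xx,yy,np.ones_like(xx)],-1)@np.linalg.inv(K).T*d[...,None]-t)@R
near=np.hypot(P[...,0]-.548,P[...,1]-.0065)<.07
for nm,a,b in(("disc",.0785,.088),("holder",.0665,.0765)):
    T=P[near&(P[...,2]>a)&(P[...,2]<b)]; print(nm,len(T),np.median(T[:,2]),T.min(0),T.max(0),cv2.minAreaRect((T[:,:2]*1000).astype(np.float32)),cv2.minEnclosingCircle((T[:,:2]*1000).astype(np.float32)))
cv2.imwrite("pics/w3.png",p[:,:,::-1])
E
```

```text
time: 8.53
tool_pos: [0.5478, 0.0065, 0.2266]
tool_rot: [3.141, 0.0, 2.784]
contact_force: [-0.1, -0.2, 0.2]
opening: 0.0887
grip_force: 0.0
time: 9.28
tool_pos: [0.5664, -0.0005, 0.3375]
tool_rot: [3.141, 0.001, 2.784]
contact_force: [-0.3, 0.0, -0.2]
opening: 0.0917
grip_force: 0.0
[ 5.66411062e-01 -5.24712803e-04  3.37484576e-01] 2.7836212315338034 [-0.3  0.  -0.2]
disc 1604 0.08418968429509434 [ 0.5282748  -0.01425546  0.0785512 ] [0.56774916 0.02562814 0.08656092] ((548.166748046875, 5.631925582885742), (39.28614807128906, 39.24894714355469), 14.640735626220703) ((548.2191772460938, 5.745413303375244), 20.020341873168945)
holder 6202 0.07147093122752582 [ 0.48644199 -0.04118262  0.06693043] [0.60965506 0.05214122 0.0764358 ] ((548.187255859375, 5.263675689697266), (60.17868423461914, 109.86408233642578), 69.529296875) ((548.0457153320312, 5.339916229248047), 62.17931365966797)
```

View pics/w3.png

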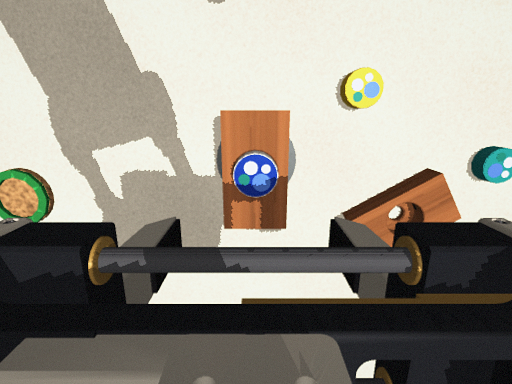

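The holder sits level on the collar (top at 71 mm). The disc, at (256,174), stands proud with its face at about 84 mm and its centre at (0.548, 0.006). Next I'll grip it by the rim.

```bash
python3 -c "
from h import *
go(.5481,.006,.2513,2.784)"
```

```text
dx 18.9 dy -0.3 dz 85.1 roll -0.000 F [-0.8  0.  -0.3]
```

```bash
python3 -m crank '[[1,8,0,10,0],[1,19,0,30,0],[1,19,0,50,0],[1,19,0,66,0],[1,19,0,76,0],[1,19,0,81,0],[1,19,0,83,0],[1,19,0,83,0],[1,19,0,83,0]]'
```

```text
time: 10.08
tool_pos: [0.549, 0.0061, 0.2543]
tool_rot: [3.141, 0.001, 2.784]
contact_force: [0.3, 0.1, -0.7]
opening: 0.0919
grip_force: 0.0
```

```bash
python3 -m crank '[[1,0.7,0,1,0],[1,0.7,0,2.5,0],[1,0.7,0,2.5,0],[0.2,0.7,0,2.5,0],[-0.3,0.7,0,2.5,0],[-0.6,0.7,0,2.5,0],[-1,0.7,0,2.5,0],[-1,0.7,0,2.5,0],[-1,0.7,0,2.5,0],[-1,0.7,0,2.5,0],[-1,0.7,0,2.5,0]]' 12
```

```text
time: 11.0
tool_pos: [0.5481, 0.0064, 0.2512]
tool_rot: [3.141, -0.0, 2.784]
contact_force: [-0.1, -0.4, -0.5]
opening: 0.0433
grip_force: 0.0
```

```bash
python3 -m crank '[[-1,0,0,0,0],[-1,0,0,0,0],[-1,0,0,0,0]]' 12
python3 -m crank '[[-1,0,0,-2,0],[-1,0,0,-6,0],[-1,0,0,-14,0],[-1,0,0,-26,0],[-1,0,0,-40,0],[-1,0,0,-50,0],[-1,0,0,-55,0],[-1,0,0,-55,0]]' 15
python3 -c "
from h import *
go(.49,-.2654,.306,2.784)
p,d,K,r,t=cam('top')
for c,a,b in blobs(p,(40,90,40),(75,255,255),40):
    if 300<c[0]<320 : print(c,a,ray(b[0],K,r,t,.013))
p,d,K,r,t=cam('wrist')
cv2.imwrite('pics/w4.png',p[:,:,::-1])"
```

```text
time: 11.25
tool_pos: [0.5481, 0.0064, 0.2512]
tool_rot: [3.141, -0.0, 2.784]
contact_force: [-0.3, 0.2, -0.8]
opening: 0.0395
grip_force: 12.0
time: 11.92
tool_pos: [0.5483, 0.0064, 0.3078]
tool_rot: [3.141, 0.003, 2.784]
contact_force: [-0.6, -0.1, -0.9]
opening: 0.0389
grip_force: 15.0
dx -40.5 dy -275.0 dz 1.8 roll -0.000 F [-0.6 -0.1 -0.9]
[305.8 169.7] 72 [[ 0.63603727 -0.2500353   0.013     ]]
[310.3 212.1] 83 [[ 0.48915291 -0.26546136  0.013     ]]
```

View pics/w4.png

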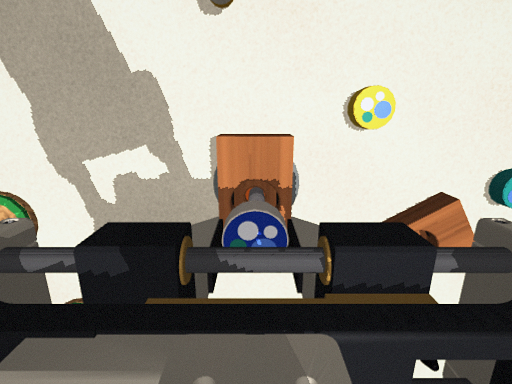

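The disc is held, blue face up at (255,235), and the holder has stayed on the stand. Moving towards the cradle.

```bash
python3 -m crank '[[-1,-4,-9,0,0],[-1,-12,-27,0,0],[-1,-23,-52,0,0],[-1,-35,-80,0,0],[-1,-47,-108,0,0],[-1,-59,-135,0,0],[-1,-70,-160,0,0],[-1,-79,-182,0,0],[-1,-86,-197,0,0],[-1,-90,-205,0,0],[-1,-90,-205,0,0],[-1,-90,-205,0,0]]' 15
python3 - <<'E'
from h import *
from cell import telemetry
s=telemetry.observe(); tcp=s["tool_pos"]; w=s["tool_rot"][2]; print(tcp,w,s["opening"])
p,d,K,r,t=cam("wrist"); R=cv2.Rodrigues(r)[0]
yy,xx=np.mgrid[:384,:512]; P=(np.stack([xx,yy,np.ones_like(xx)],-1)@np.linalg.inv(K).T*d[...,None]-t)@R
near=np.hypot(P[...,0]-.489,P[...,1]+.2654)<.045
T=P[near&(P[...,2]>.0095)&(P[...,2]<.02)]; print("lip",len(T),np.median(T[:,2]),cv2.minEnclosingCircle((T[:,:2]*1000).astype(np.float32)))
C=P[near&(P[...,2]>.005)&(P[...,2]<.0105)&(np.hypot(P[...,0]-.489,P[...,1]+.2654)<.02)]; print("floor",np.median(C[:,2]))
for c,a,b in blobs(p,(35,80,30),(80,255,255),200): print("green",c,a,ray(b[0],K,r,t,.013),b)
L=(P[...,:2]-tcp[:2])@np.array([[np.cos(w),np.sin(w)],[np.sin(w),-np.cos(w)]]).T*1000
D=(P[...,2]>.12)&(P[...,2]<.15)&(np.hypot(L[...,0],L[...,1])<30)&(yy<248)&(yy>195)&(abs(L[...,1])<16)
print("held disc: top z",np.percentile(P[D][:,2],[20,50,80]),"x max",np.percentile(L[D][:,0],[98,100]))
cv2.imwrite("pics/w5.png",p[:,:,::-1])
E
```

```text
time: 13.02
tool_pos: [0.5605, -0.2168, 0.3057]
tool_rot: [3.141, -0.001, 2.783]
contact_force: [0.2, 1.1, -0.9]
opening: 0.039
grip_force: 15.0
[ 0.56048424 -0.21682919  0.3057185 ] 2.7834607985659043 0.03903453752560575
lip 2279 0.013646494331778884 ((491.9812316894531, -266.7499694824219), 34.01051330566406)
floor 0.008907950869316074
green [182.9 138.1] 1853 [[ 0.49085572 -0.2659846   0.013     ]] ((183.25001525878906, 138.75), (70.71067810058594, 65.76092529296875), 45.0)
green [251.2 280.1] 299 [[ 0.66135226 -0.2591562   0.013     ]] ((251.5, 280.0), (16.0, 53.0), 90.0)
held disc: top z [0.13736673 0.13846759 0.13905302] x max [19.44464816 20.11570339]
```

View pics/w5.png

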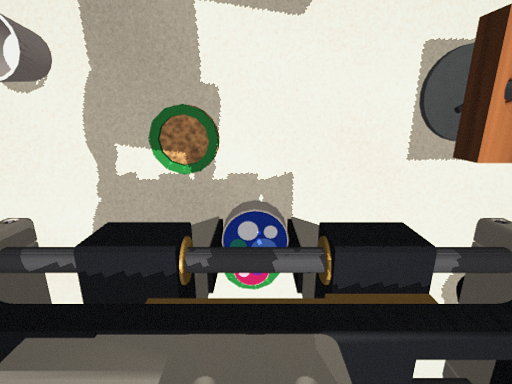

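The cradle is at (184,139) and the disc is held level and face up. Disc underside is 186 mm below the TCP, so it seats at TCP z of about 0.194.

```bash
python3 -c "
from h import *
go(.4915,-.2665,.206,2.7835)"
```

```text
dx 47.1 dy -71.3 dz 99.9 roll 0.001 F [-0.8 -0.3 -1. ]
```

```bash
python3 -m crank '[[-1,6,-9,4,0],[-1,16,-24,12,0],[-1,28,-42,26,0],[-1,39,-59,44,0],[-1,46,-69,62,0],[-1,47,-71,78,0],[-1,47,-71,90,0],[-1,47,-71,97,0],[-1,47,-71,99,0],[-1,47,-71,99,0],[-1,47,-71,99,0]]' 15
python3 -c "
from h import *
go(.4915,-.2665,.1955,2.7835)"
```

```text
time: 13.98
tool_pos: [0.492, -0.2669, 0.2078]
tool_rot: [-3.141, 0.001, 2.785]
contact_force: [-0.1, -0.8, 0.1]
opening: 0.0391
grip_force: 15.0
dx 0.6 dy 0.2 dz 12.3 roll 0.001 F [-0.1 -0.8  0.1]
```

```bash
python3 -m crank '[[-1,0.5,0,2,0],[-1,0.5,0,5,0],[-1,0.5,0,8,0],[-1,0.5,0,10,0],[-1,0.5,0,11.5,0],[-1,0.5,0,11.5,0],[-1,0.5,0,11.5,0]]' 15
python3 -m crank '[[-1,0,0,0.6,0],[-1,0,0,0.6,0],[-1,0,0,0.6,0]]' 15
```

```text
time: 14.57
tool_pos: [0.4912, -0.267, 0.1956]
tool_rot: [3.141, -0.0, 2.784]
contact_force: [-0.6, 0.3, -0.5]
opening: 0.0394
grip_force: 15.0
time: 14.82
tool_pos: [0.4912, -0.267, 0.1951]
tool_rot: [3.142, 0.0, 2.784]
contact_force: [0.5, 0.0, -0.8]
opening: 0.0392
grip_force: 15.0
```

```bash
python3 -m crank '[[-1,0,0,0.5,0],[-1,0,0,0.5,0],[-1,0,0,0.5,0]]' 15
python3 -m crank '[[-1,0,0,0.4,0],[-1,0,0,0.4,0],[-1,0,0,0.4,0]]' 15
```

```text
time: 15.07
tool_pos: [0.4912, -0.267, 0.1946]
tool_rot: [3.142, -0.0, 2.784]
contact_force: [-0.0, 0.5, -2.6]
opening: 0.0394
grip_force: 15.0
time: 15.32
tool_pos: [0.4912, -0.267, 0.1942]
tool_rot: [3.142, 0.0, 2.784]
contact_force: [0.4, 0.8, -1.1]
opening: 0.0392
grip_force: 15.0
```

```bash
python3 -m crank '[[-1,0,0,0.4,0],[-1,0,0,0.4,0],[-1,0,0,0.4,0]]' 15
python3 -m crank '[[-1,0,0,0.4,0],[-1,0,0,0.4,0],[-1,0,0,0.4,0]]' 15
```

```text
time: 15.57
tool_pos: [0.4912, -0.267, 0.1942]
tool_rot: [-3.142, 0.0, 2.784]
contact_force: [-1.9, 1.5, 5.5]
opening: 0.0396
grip_force: 15.0
time: 15.82
tool_pos: [0.4912, -0.267, 0.1942]
tool_rot: [-3.141, 0.001, 2.784]
contact_force: [-2.9, 1.9, 8.7]
opening: 0.0391
grip_force: 15.0
```

Seated. I'll ease the force off, release slowly and retreat.

```bash
python3 -m crank '[[-1,0,0,-0.6,0],[-1,0,0,-0.7,0],[-1,0,0,-0.7,0],[-0.1,0,0,-0.7,0],[0,0,0,-0.7,0],[0.2,0,0,-0.7,0],[0.5,0,0,-0.7,0],[0.5,0,0,-0.7,0],[0.5,0,0,-0.7,0],[0.5,0,0,-0.7,0]]' 3
python3 -m crank '[[0.5,0,0,-4,0],[0.5,0,0,-12,0],[0.5,0,0,-28,0],[0.5,0,0,-50,0],[0.5,0,0,-80,0],[0.5,-10,0,-105,0],[0.5,-20,0,-120,0],[0.5,-20,0,-120,0],[0.5,-20,0,-120,0]]'
python3 - <<'E'
from h import *
p,d,K,r,t=cam("wrist"); R=cv2.Rodrigues(r)[0]
yy,xx=np.mgrid[:384,:512]; P=(np.stack([xx,yy,np.ones_like(xx)],-1)@np.linalg.inv(K).T*d[...,None]-t)@R
T=P[(np.hypot(P[...,0]-.4915,P[...,1]+.2665)<.04)&(P[...,2]>.02)&(P[...,2]<.06)]
print("disc top",np.percentile(T[:,2],[10,50,90]),cv2.minEnclosingCircle((T[:,:2]*1000).astype(np.float32)))
s=cam("scene")[0]
o=np.hstack([p[60:300,100:460],s[120:360,170:410]]); cv2.imwrite("pics/end.png",o[:,:,::-1])
E
```

```text
time: 16.65
tool_pos: [0.4912, -0.267, 0.194]
tool_rot: [3.141, -0.0, 2.784]
contact_force: [-0.1, 0.7, 0.2]
opening: 0.0685
grip_force: 0.0
time: 17.4
tool_pos: [0.5099, -0.274, 0.315]
tool_rot: [-3.141, 0.002, 2.784]
contact_force: [-0.9, -0.2, 0.5]
opening: 0.0688
grip_force: 0.0
disc top [0.02621554 0.02713613 0.02807256] ((490.9298095703125, -268.1670227050781), 19.907602310180664)
```

View pics/end.png

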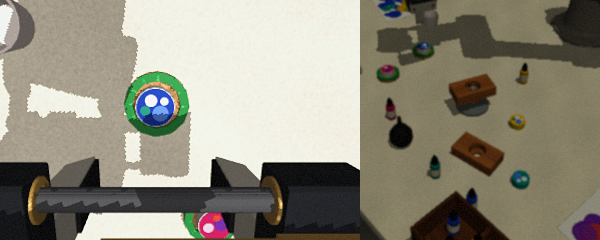

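The disc lies flat in the cradle at (156,106), inked side up. Its face is at about 27 mm, against 26 mm expected plus the roughly 1 mm depth bias. The holder is on the stand and the other things are where they were.

```bash
python3 -c "
from cell import ticket
print(ticket.hand_in())"
```

```text
the job is handed in; nothing more can be done
None
```

The job is handed in at about 17.5 s: the holder sits on the stop collar, pressed down with about 14 N, and the disc lies flat and inked side up in the drying cradle; nothing else was touched.

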